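# Hang the lift-off gate on the chessmen's box

## Robot

A 7-joint arm with a two-finger parallel gripper is mounted at the origin on the work surface. World frame = base frame: x ahead of the robot, y to its left, z up, the work surface at z = 0. Lengths are in m, angles in rad, forces in N, time in s.
With the tool pointing down it reaches from about 0.425 to 0.875 m from the base axis. Payload 4.7 kg.
Tool frame: the origin (TCP) lies on the mounting face of the last link; the fingertips stand 182 mm ahead of it and the grasp point (between the pads) lies manip.hold_point_z ahead of it (manip.hold_point_z is the distance from the TCP to the grasp point, in m); y points along the fingers, x is the direction in which the jaws open and shut, and the axes are right-handed (so a half turn about y gives the same grasp; the last joint's range is limited). The gripper opens to 87 mm and grips with 3 to 60 N. Pads are 19 mm wide; open, the fingers measure 117 mm over their backs; the gripper's body (75 mm by 190 mm) begins 51 mm behind the grasp point.
Start: joints at [-1.241, 0.321, -0.07, 1.45, 0.023, 1.371, -0.057], TCP at [0.202, 0.618, 0.405] pointing down, gripper open.
Joint ranges: [-2.86, 2.86], [-0.3, 2.09], [-1.38, 1.24], [0.06, 2.45], [-1.56, 4.7], [0.09, 2.05], [-2.69, 2.69]. Speed limits (rad/s): [2.57, 2.57, 3.14, 3.14, 3.14, 3.14, 3.14].

## Interface

Orientations are given as a unit quaternion [x, y, z, w].
In Python, from station import manip gives the robot as it stands. The module is installed in compiled form; this text tells all that it offers.
- The arm moves only by the tool play_rows, never from a script. Its argument "motion" is a list of rows, each a list of 3 entries, a list of its own where there are three numbers: the shift along the tool's x, y, z in cm, then the turn, a rotation vector about the tool's x, y, z in rad, then the opening, from 0 (shut) to 1 (fully open). A call has 1 to 8 rows; each row is the pose to reach, as a shift and turn from the pose commanded when the call began, along the tool's axes at that moment; what a row does not reach only later rows make up. A row lasts 1/8 s, in which the tool goes at most 62.5 mm and 10.7 degrees, less where a joint would pass 70% of its speed; a pose out of reach is approached as far as the arm can. A call with a gripper value outside its range is refused whole. The fingers move at their own pace and stop on an object; "squeeze" is the grip in N (left out, the last holds). Time passes only in rows, so rows that repeat a pose let the fingers close. It gives the time, the measured TCP pose, the force and the opening at its end, in the units of the state.
- manip.state(): the state, without advancing time (a new reading comes with each control period).
- manip.capture(name): name is "scene" or "top" or "wrist"; returns a dict with "pixels" (400x640x3 uint8, red, green, blue), "camera_matrix" (3x3 intrinsics, pixels), "rvec" (rotation vector, rad) and "tvec" (3), from world to camera coordinates, as OpenCV has them. Camera axes: x right, y down, z forward; pixel columns grow to the right and rows downward; lengths in m; the calibration is good to about 2 mm. The wrist camera is an equidistant fisheye: a pixel r from the principal point sees the ray r / f radians off the axis. A picture is of the moment at which its call begins. There is no depth.
- manip.hand_in(): hands the job in, once; it reports no verdict.
Trained networks look in a picture, given as the dict that the camera call returned (one of the last four; its "shot" number tells which), for a name from the list of things; names that differ only in an ending like _2 or _b are one class to them, and where a whole thing is asked for, a point or a joint stands for the part that bears it (a point fixed in the world has none). Each returns a list of dicts, best first, with "confidence" (0 to 1); they miss things now and then, are a little off and sometimes report something else, mostly with a low value. They report only what shows in the picture. A call takes as long as a camera call. They do not tell look-alikes from the thing itself.
- manip.boxes_of(picture, name): "centre" ([column, row] in pixels, amid what is visible of it).
- manip.outline_of(picture, name): "region" (400x640 bool, what is visible of it) and "centre" ([column, row] in pixels, amid what is visible of it).
- manip.place_of(picture, name): "centre" ([column, row] in pixels: a listed point, or the origin of a listed thing).
The state is a dict: "t": time; "joint_positions": joint angles; "joint_vel": joint speeds; "joint_torque": joint torques, N m; "tool_pos": TCP position; "tcp_rot": TCP orientation; "contact_force": force on the tool from outside, world axes, zero at the start; "torque": the same for the moment, N m; "finger_gap": opening from 0.0 (shut) to 1.0 (fully open).
Only numpy, scipy, OpenCV 4.12 (cv2) and the standard library are available. Lean on these libraries where they do the work, as an engineer would, in place of code of your own. Each camera call takes 0.05 s, during which the arm holds its last target.

## Task

Take the little wooden gate out of its sloped rest and hang it back on the walnut box: lower it so that both brass knuckles drop over the two steel pins together and sit fully home on their brackets, with the gate shut across the box's open mouth. Let go of it, and do not disturb the chess pieces and tools lying around.

Things in the scene. Friction and masses are not known exactly. Their poses are not given: they have to be found in the camera images.
- gate_tab (a point): Loose pale gate, 150 g: panel 10 mm thick, 100 wide, 70 high, its tab (10 thick, 40 wide, 45 high) rising mid-way from the upper edge. Point: middle of the tab, 93 above the panel's lower edge, 22 below the tab's top; grip here across the 10 mm. Axes: x through the thickness (away from the box when hung), y along the width, z up the gate. It starts tilted in the rest.
- rest: Fixed sloped wooden rest, 120 x 84 mm foot, origin under its middle. In it the gate leans 35 degrees, top towards the rest's -x (roughly to the robot), lower edge 45 mm over the table. It carries the middle 76 mm of the width and the lowest 58 mm of the gate's -x face, with a 12 mm lip before its +x face; tab and knuckles are free. Lift the gate out along its own slope.
- knuckle_low (a point): Centre of the underside of the gate's lower brass knuckle: a tube 14 mm high, 22 outer and 12.5 inner diameter, bore along the gate's z. From gate_tab it lies 64 mm along the gate's -y and 91 mm down the gate. Same axes as gate_tab.
- knuckle_up (a point): The same on the upper knuckle, 52 mm above knuckle_low along the gate's z.
- walnut_box: Fixed dark box 130 deep (x), 150 wide (y), lid top 80 mm over the table; origin under its middle. x points out of its open mouth (away from the robot), z up. Thin beads round the mouth leave 5 mm behind the shut gate; a brass sill under the gate's free end has its top at 14 mm. Hung and shut, the gate's axes match the box's. A chute rises from its +y side to a landing.
- pin_low (a point): On the axis of the lower upright steel pin at its foot, on the flat bracket where the knuckle must sit, 16 mm over the table. Pin 8 mm thick, 15 high, upper 7 mm tapered to 2.4. It stands 16 mm out from the box's front wall, 64 to the box's -y; the bracket (14 wide, 6 thick) reaches 9 mm beyond it. Axes as the box.
- pin_up (a point): The same on the upper pin, 52 mm straight above pin_low, on a like bracket. The lower knuckle cannot pass through the upper bracket: bring the gate in upright from in front of the mouth (box +x side) with knuckle undersides 18 to 30 mm above the pins' feet, then lower it straight down.
- closed_tab (a point): Point fixed to the box where gate_tab lies when the gate is hung and fully shut: in line with the pins, 64 mm from them along the box's +y, 107 mm above the table. Axes as the box.
- bishop: Boxwood chess bishop, 28 mm base, 64 high, standing on the level landing (92 mm over the table) at the top of the wooden chute, which rises from the box's +y side; the landing is 206 mm from the box's middle. Origin at the base's underside. Bystander.
- rook: Dark chess rook, 28 mm base, 48 high, origin under its base. Bystander.
- pawn: Boxwood pawn, 26 mm base, 47 high, origin under its base. Bystander.
- bell_weight: Brass bell-shaped weight, 48 mm base, 52 high, origin under its base. Bystander.
- peg_cup: Ochre clay cup with wooden pegs, 66 mm rim, 60 high, 85 with pegs, origin under its base. Bystander.
- callipers: Steel callipers lying flat, 150 mm long along their y, 80 wide, up to 6 mm thick (screw 7), origin under the middle of the beam. Bystander.
- sanding_block: Cork sanding block, 45 x 85 x 28 mm high, origin under its middle. Bystander.
Mind the look-alikes: they are no part of the job. Of the things that look like the part that bears gate_tab, the largest one is meant.

How it is judged:
By the outcome, as a careful person would: the job done as asked, in the order asked, and still so for the second after the job is handed in, with the robot touching nothing.
It also fails if it takes over 45 s, if anything falls off the work surface, if the arm or the gripper's body presses on something with over 40 N, if the wrist force passes 120 N, or if a joint passes its speed limit or range.

## Working session

There is one attempt and no reset: what is moved stays moved. The work goes in short steps, Python scripts to look and compute and a tool call to move; the robot and the scene stay as the last step left them, time stands still between calls to the robot, and variables do not carry over. Pictures are saved under pics/ and viewed, and the job is handed in when it is done.

Besides the shell and the picture viewer there is one more tool, called after "Request:" by a JSON object that holds its "fn" and its "kwargs", one argument or row to a line. play_rows: Moves the arm, as the interface text tells. Its arguments: {"type":"object","properties":{"motion":{"type":"array"},"squeeze":{"type":"number"}},"required":["motion"]}

```bash
mkdir -p pics; cat > h.py <<'E'
import numpy as np, cv2, pickle
from scipy.spatial.transform import Rotation as R
from station import manip
def cap(name, fn=None):
    p=manip.capture(name)
    if fn: cv2.imwrite('pics/'+fn, cv2.cvtColor(p['pixels'],cv2.COLOR_RGB2BGR))
    return p
def ray(p,uv,fish=False):
    K=np.array(p['camera_matrix']);Rm=cv2.Rodrigues(np.array(p['rvec'],float))[0];t=np.array(p['tvec'],float).ravel()
    if fish:
        d=np.array([(uv[0]-K[0,2])/K[0,0],(uv[1]-K[1,2])/K[1,1]]);th=np.linalg.norm(d)
        v=np.array([*(d/th*np.sin(th)),np.cos(th)])
    else: v=np.linalg.inv(K)@np.array([uv[0],uv[1],1.])
    v=Rm.T@v; return -Rm.T@t, v/np.linalg.norm(v)
def onz(p,uv,z,fish=False):
    o,v=ray(p,uv,fish); return o+v*(z-o[2])/v[2]
def proj(p,X,fish=False):
    K=np.array(p['camera_matrix']);Rm=cv2.Rodrigues(np.array(p['rvec'],float))[0];t=np.array(p['tvec'],float).ravel()
    c=Rm@np.asarray(X,float)+t
    if fish:
        r=np.hypot(c[0],c[1]);th=np.arctan2(r,c[2]);return np.array([K[0,2]+K[0,0]*th*c[0]/r,K[1,2]+K[1,1]*th*c[1]/r])
    return (K@c)[:2]/c[2]
def tri(rays):
    A=np.zeros((3,3));b=np.zeros(3)
    for o,v in rays:
        M=np.eye(3)-np.outer(v,v);A+=M;b+=M@o
    X=np.linalg.solve(A,b); return X,[np.linalg.norm((np.eye(3)-np.outer(v,v))@(X-o)) for o,v in rays]
E
python3 - <<'E'
from h import *
s=manip.state();print({k:np.round(v,3) for k,v in s.items()}, manip.hold_point_z)
for n in ['scene','top','wrist']:
    p=cap(n,n+'0.png')
    print(n,np.round(p['camera_matrix'],1).tolist(),np.round(p['rvec'],3),np.round(p['tvec'],3),p['shot'])
    for k in ['gate_tab','knuckle_low','knuckle_up','rest','walnut_box','pin_low','pin_up','closed_tab','bishop','rook','pawn','bell_weight','peg_cup','callipers','sanding_block']:
        print(k,[(np.round(d['centre']).tolist(),round(d['confidence'],2)) for d in manip.place_of(p,k)][:4])
E
```

```text
{'t': np.float64(0.0), 'joint_positions': array([-1.241,  0.322, -0.07 ,  1.452,  0.023,  1.371, -0.057]), 'joint_vel': array([ 0.001, -0.   ,  0.001,  0.   ,  0.002, -0.   ,  0.   ]), 'joint_torque': array([-0.0000e+00, -4.9130e+01, -4.0400e-01, -3.1254e+01, -6.4000e-02,
        4.3000e-02,  0.0000e+00]), 'tool_pos': array([0.202, 0.618, 0.404]), 'tcp_rot': array([ 0.573,  0.415, -0.416, -0.572]), 'contact_force': array([-0.016, -0.584,  1.284]), 'torque': array([-0.004,  0.046,  0.   ]), 'finger_gap': np.float64(1.001)} 0.1635
scene [[385.5, 0.0, 320.9], [0.0, 385.5, 195.8], [0.0, 0.0, 1.0]] [ 1.195  2.232 -1.031] [ 0.294 -0.255  1.392] 1
gate_tab [([244.0, 146.0], 0.91), ([202.0, 174.0], 0.79), ([265.0, 209.0], 0.76)]
knuckle_low [([181.0, 187.0], 0.91), ([262.0, 231.0], 0.67), ([214.0, 174.0], 0.58)]
knuckle_up [([186.0, 178.0], 0.75), ([224.0, 159.0], 0.7), ([259.0, 223.0], 0.63), ([215.0, 177.0], 0.22)]
rest [([241.0, 189.0], 0.86), ([244.0, 144.0], 0.37)]
walnut_box [([358.0, 209.0], 0.55)]
pin_low [([324.0, 211.0], 0.64)]
pin_up [([325.0, 193.0], 0.57)]
closed_tab [([344.0, 1
[... 812 characters left out ...]
.0], 0.58)]
pin_up [([324.0, 215.0], 0.6)]
closed_tab [([297.0, 208.0], 0.72)]
bishop [([299.0, 210.0], 0.33)]
rook [([364.0, 142.0], 0.53)]
pawn [([354.0, 258.0], 0.61), ([287.0, 142.0], 0.52)]
bell_weight [([328.0, 141.0], 0.78)]
peg_cup [([287.0, 145.0], 0.87)]
callipers [([445.0, 272.0], 0.64)]
sanding_block [([238.0, 161.0], 0.7), ([328.0, 214.0], 0.43), ([445.0, 272.0], 0.21)]
wrist [[309.7, 0.0, 319.8], [0.0, 309.7, 204.2], [0.0, 0.0, 1.0]] [-2.336 -1.693 -0.258] [-0.65  -0.036  0.392] 3
gate_tab []
knuckle_low []
knuckle_up []
rest []
walnut_box []
pin_low []
pin_up []
closed_tab []
bishop []
rook []
pawn []
bell_weight []
peg_cup []
callipers [([30.0, 349.0], 0.75)]
sanding_block []
```

View pics/scene0.png

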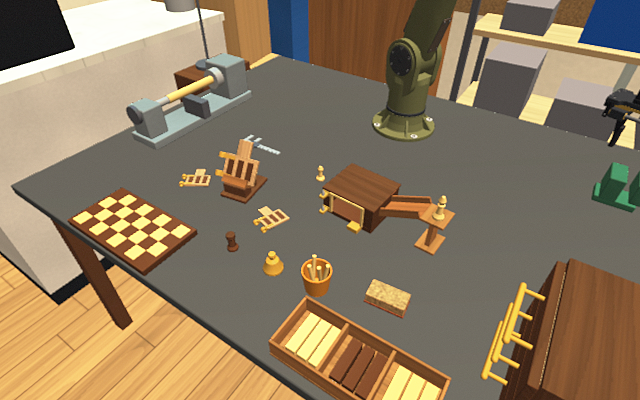

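View pics/top0.png

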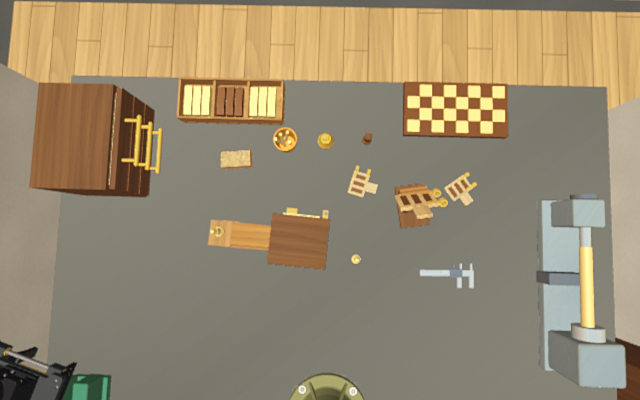

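```bash
python3 -c "
import cv2
a=cv2.imread('pics/scene0.png')[110:290,160:400];cv2.imwrite('pics/scene0c.png',cv2.resize(a,None,fx=3.3,fy=3.3,interpolation=cv2.INTER_CUBIC))
a=cv2.imread('pics/top0.png')[110:290,270:500];cv2.imwrite('pics/top0c.png',cv2.resize(a,None,fx=3.3,fy=3.3,interpolation=cv2.INTER_CUBIC))"
```

```text
(no output)
```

View pics/scene0c.png

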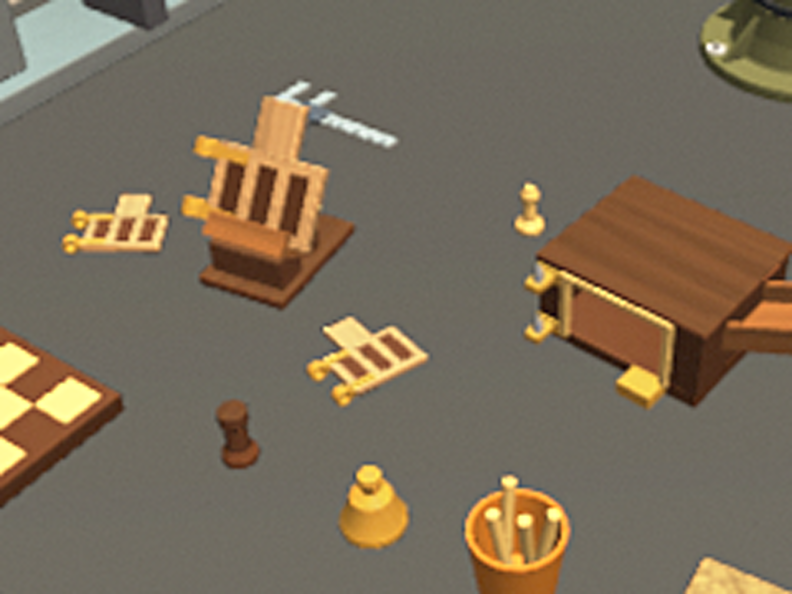

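View pics/top0c.png

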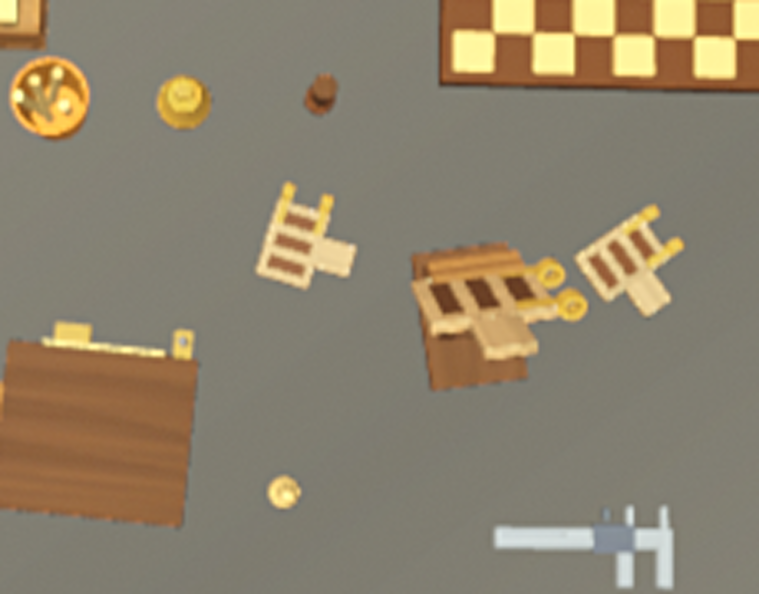

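Three candidates could be the gate. One is in the rest (scene 244,146 / top 421,209) and is large and tilted. Two small copies lie flat on the table (scene 202,174 / top 465,197, and scene 265,209 / top 370,190). The crop shows the one in the rest is clearly the largest and is the only one leaning in the rest, so I choose it. The box mouth is at scene (345,208), with its pins at about (324,193) and (324,211).

```bash
python3 - <<'E'
from h import *
s=cap('scene');t=cap('top')
pickle.dump((s,t),open('st.pkl','wb'))
def pr(n,a,b): 
    X,e=tri([ray(s,a),ray(t,b)]);print(n,np.round(X,4),np.round(e,4))
pr('gate',(244,146),(421,209))
pr('klow',(214,174),(438,194));pr('kup',(224,159),(442,199))
pr('pin_up',(325,193),(324,215))
pr('closed',(344,191),(297,208))
print('rest',onz(s,(241,189),0),onz(t,(411,206),0))
print('box',onz(s,(358,209),0),onz(t,(298,241),0))
print('bell',onz(t,(328,141),0),onz(s,(272,269),0))
print('pawn',onz(t,(354,258),0),onz(s,(318,180),0))
print('bishop',onz(s,(437,215),.092))
for z,c in [(0.08,(272,213)),(0.08,(330,214)),(0.08,(326,269)),(0.08,(268,264))]: print(onz(t,c,z))
print('cam',ray(s,(320,200)),ray(t,(320,200)))
E
python3 - <<'E'
import cv2
import os
os.chdir('.')
a=cv2.imread('pics/top0.png')[200:280,255:345];cv2.imwrite('pics/top0box.png',cv2.resize(a,None,fx=7,fy=7,interpolation=cv2.INTER_CUBIC))
E
```

```text
gate [ 0.5694 -0.223   0.1343] [0.0008 0.0008]
klow [ 0.6219 -0.2971  0.041 ] [0.0056 0.0056]
kup [ 0.5977 -0.2866  0.0848] [0.0044 0.0044]
pin_up [0.5491 0.0228 0.0709] [0.0002 0.0002]
closed [0.5647 0.0897 0.1189] [0.0029 0.0029]
rest [ 0.5968545  -0.23238493  0.        ] [ 0.58561949 -0.22715038  0.        ]
box [0.4838922  0.08864572 0.        ] [0.47511371 0.09621298 0.        ]
bell [0.77029871 0.01818256 0.        ] [0.77422466 0.025159   0.        ]
pawn [ 0.431575   -0.06606298  0.        ] [ 0.43813593 -0.07250819  0.        ]
bishop [0.49211423 0.29557635 0.092     ]
[0.55014771 0.1623145  0.08      ]
[0.55201754 0.00657718 0.08      ]
[0.40611469 0.01304343 0.08      ]
[0.41438486 0.16741106 0.08      ]
cam (array([1.1893167 , 0.42783937, 0.70121412]), array([-0.63285792, -0.41508332, -0.65360285])) (array([0.50734259, 0.01088534, 1.06610908]), array([ 0.08236173,  0.02386098, -0.99631682]))
```

View pics/top0box.png

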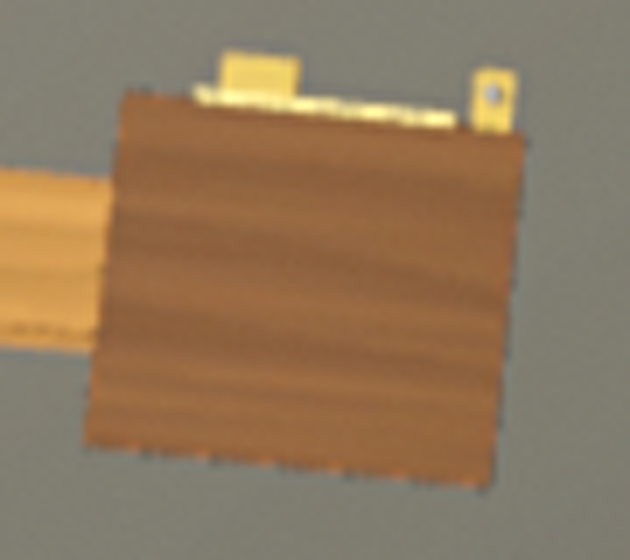

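```bash
cat > fit.py <<'E'
from h import *
from scipy.optimize import least_squares
s,t=pickle.load(open('st.pkl','rb'))
E
python3 - <<'E'
from h import *
st=manip.state();Rt=R.from_quat(st['tcp_rot']).as_matrix();print(np.round(Rt,3))
p=cap('wrist','w1.png')
o,v=ray(p,(320,205),True)
print('cam in tool',np.round(Rt.T@(o-st['tool_pos']),4)); print(np.round(Rt.T@cv2.Rodrigues(np.array(p['rvec']))[0].T,3))
E
python3 - <<'E'
import sys;sys.path.insert(0,'.')
import os;os.chdir('.')
from fit import *
pts=[((272.7,213.1),(65,75)),((329.7,219.4),(65,-75)),((324.9,269.6),(-65,-75)),((267.3,263.6),(-65,75))]
def f(q):
    x,y,a=q;o=[]
    for uv,(bx,by) in pts:
        bx/=1e3;by/=1e3
        o+=list(proj(t,[x+np.cos(a)*bx-np.sin(a)*by,y+np.sin(a)*bx+np.cos(a)*by,.08])-uv)
    return o
r=least_squares(f,[.48,.09,0]);print(r.x,np.round(r.fun,2))
x,y,a=r.x
for n,b in [('pin_low',(.081,-.064,.016)),('pin_up',(.081,-.064,.068)),('closed',(.081,0,.107))]:
    X=[x+np.cos(a)*b[0]-np.sin(a)*b[1],y+np.sin(a)*b[0]+np.cos(a)*b[1],b[2]];print(n,np.round(X,4),proj(t,X),proj(s,X))
a=cv2.imread('pics/top0.png')[175:235,380:480];cv2.imwrite('pics/top0g.png',cv2.resize(a,None,fx=8,fy=8,interpolation=cv2.INTER_CUBIC))
a=cv2.imread('pics/scene0.png')[130:205,205:275];cv2.imwrite('pics/scene0g.png',cv2.resize(a,None,fx=8,fy=8,interpolation=cv2.INTER_CUBIC))
E
```

```text
[[ 0.311  0.    -0.951]
 [ 0.951  0.     0.311]
 [ 0.    -1.    -0.   ]]
cam in tool [-0.0002  0.0203  0.0827]
[[ 1.    -0.    -0.   ]
 [ 0.    -0.298  0.954]
 [-0.    -0.954 -0.298]]
[ 0.47677046  0.08813565 -0.07181323] [ 0.75  1.12 -0.65  0.48 -0.76 -0.83  0.67 -0.72]
pin_low [0.553  0.0185 0.016 ] [325.70764372 214.5571847 ] [322.46070861 209.11618738]
pin_up [0.553  0.0185 0.068 ] [325.59317792 213.72051579] [322.66858382 194.05004917]
closed [0.5576 0.0823 0.107 ] [301.10486062 210.56228684] [343.87583099 192.16395992]
```

View pics/top0g.png

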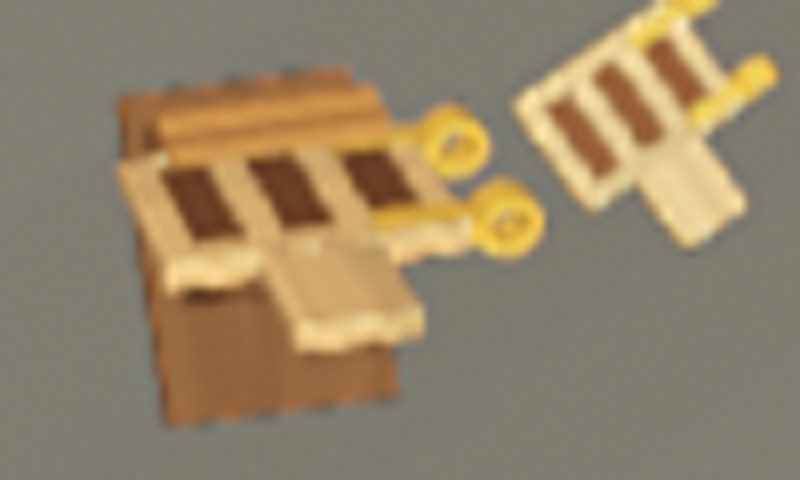

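View pics/scene0g.png

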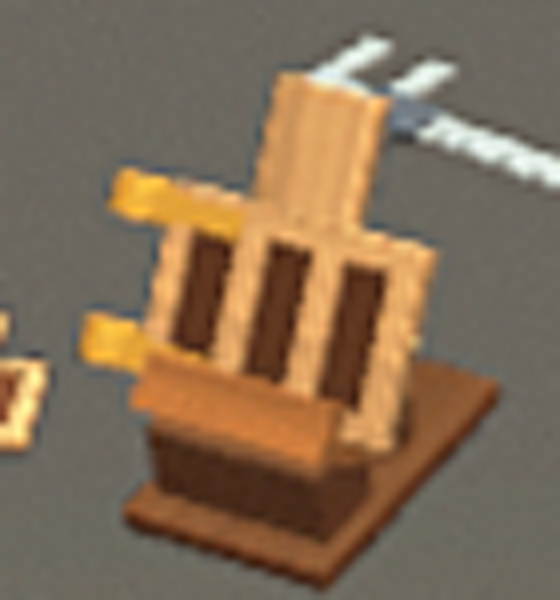

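View pics/w1.png

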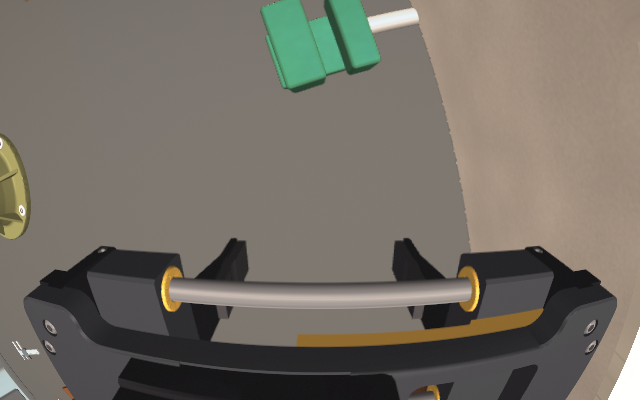

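```bash
cat >> fit.py <<'E'
T=lambda c:(c[0]/8+380-.5+.06,c[1]/8+175-.5+.06)
S=lambda c:(c[0]/8+205-.5+.06,c[1]/8+130-.5+.06)
T=lambda c:((c[0]+.5)/8-.5+380,(c[1]+.5)/8-.5+175)
S=lambda c:((c[0]+.5)/8-.5+205,(c[1]+.5)/8-.5+130)
obs=[('t',T((297,325)),(5,20,22)),('t',T((420,310)),(5,-20,22)),('t',T((508,220)),(0,-64,-25)),('t',T((457,143)),(0,-64,-77)),
('t',T((165,262)),(5,50,-23)),('t',T((120,165)),(5,50,-93)),
('s',S((280,75)),(5,-20,22)),('s',S((388,97)),(5,20,22)),('s',S((435,250)),(5,50,-23)),('s',S((388,445)),(5,50,-93))]
def gate(q):
    x,y,z,yaw,tilt=q
    M=R.from_euler('z',yaw).as_matrix()@R.from_euler('y',-tilt).as_matrix()
    return np.array([x,y,z]),M
def f(q,fixed=None):
    if fixed is not None:q=[*q[:2],0.045+0.093*np.cos(np.radians(35)),q[2],np.radians(35)]
    o,M=gate(q);r=[]
    for c,uv,g in obs:
        r+=list(proj(t if c=='t' else s,o+M@(np.array(g)/1e3))-uv)
    return np.array(r)
if __name__=='__main__':
    r=least_squares(f,[.57,-.22,.13,.1,.6],loss='soft_l1',x_scale=[.01,.01,.01,.1,.1]);print(np.round(r.x,4),np.degrees(r.x[3:]),np.round(r.fun.reshape(-1,2),1).tolist())
    r=least_squares(lambda q:f(q,1),[.57,-.22,.1],loss='soft_l1',x_scale=[.01,.01,.1]);print(np.round(r.x,4),np.degrees(r.x[2]),np.round(r.fun.reshape(-1,2),1).tolist())
E
python3 fit.py
```

```text
[ 0.5638 -0.2272  0.1231  0.1835  0.6189] [10.51382071 35.45933029] [[-0.1, 0.3], [0.4, -0.3], [-0.0, 0.4], [-0.5, 0.3], [-0.2, 0.6], [-1.1, -0.5], [-0.1, -0.5], [-0.8, -0.1], [-0.5, -0.2], [-0.2, 0.8]]
[ 0.5637 -0.2279  0.1858] 10.64708349300471 [[-0.0, 0.4], [0.4, -0.2], [0.0, 0.5], [-0.4, 0.6], [-0.0, 0.8], [-1.0, -0.1], [-0.2, 0.0], [-0.9, 0.4], [-0.5, 0.2], [-0.1, 1.2]]
```

```bash
cat > mv.py <<'E'
from h import *
def Rtool(gM): # gate axes -> tool axes
    gx,gy,gz=gM.T; return np.stack([gx,-gz,gy],1)
def gateM(yaw,tilt=0): return R.from_euler('z',yaw,degrees=True).as_matrix()@R.from_euler('y',-tilt,degrees=True).as_matrix()
def tcp_for(grip,gM): return np.asarray(grip)+gM[:,2]*manip.hold_point_z
def rows(wps,op,cur=None):
    """wps: list of (pos,Rmat,nrows)"""
    st=manip.state(); p0=np.array(st['tool_pos']);R0=R.from_quat(st['tcp_rot'])
    if cur is not None:p0,R0=cur[0],R.from_matrix(cur[1])
    pa,ra=np.zeros(3),np.zeros(3)
    for p,M,n in wps:
        d=R0.inv().apply(p-p0)*100; rv=(R0.inv()*R.from_matrix(M)).as_rotvec()
        Ra=R.from_rotvec(ra);dr=(Ra.inv()*R.from_rotvec(rv)).as_rotvec()
        for k in range(1,n+1):
            print([np.round(pa+(d-pa)*k/n,2).tolist(),np.round((Ra*R.from_rotvec(dr*k/n)).as_rotvec(),3).tolist(),op])
        print('# step mm',np.linalg.norm(d-pa)*10/n,'deg',np.degrees(np.linalg.norm(dr))/n)
        pa,ra=d,rv
E
python3 - <<'E'
from mv import *
G=np.array([.5637,-.2278,.1222]);M=gateM(10.6,35)
rows([(np.array([.5,.28,.42]),Rtool(gateM(35)),8)],1)
E
```

```text
[[-2.86, -0.19, -4.85], [0.0, 0.081, 0.0], 1]
[[-5.71, -0.38, -9.71], [0.0, 0.161, 0.0], 1]
[[-8.57, -0.57, -14.56], [0.0, 0.242, 0.0], 1]
[[-11.43, -0.76, -19.41], [0.0, 0.322, 0.0], 1]
[[-14.29, -0.95, -24.27], [0.0, 0.403, 0.0], 1]
[[-17.14, -1.14, -29.12], [0.0, 0.483, 0.0], 1]
[[-20.0, -1.33, -33.98], [0.0, 0.564, 0.0], 1]
[[-22.86, -1.52, -38.83], [0.0, 0.644, 0.0], 1]
# step mm 56.353467896579666 deg 4.613291134360374
```

Request:
{"fn": "play_rows", "kwargs": {
  "motion": [
    [[-2.9,-0.2,-4.9],[0,0.08,0],1],
    [[-5.7,-0.4,-9.7],[0,0.16,0],1],
    [[-8.6,-0.6,-14.6],[0,0.24,0],1],
    [[-11.4,-0.8,-19.4],[0,0.32,0],1],
    [[-14.3,-1.0,-24.3],[0,0.4,0],1],
    [[-17.1,-1.1,-29.1],[0,0.48,0],1],
    [[-20.0,-1.3,-34.0],[0,0.56,0],1],
    [[-22.9,-1.5,-38.8],[0,0.644,0],1]
  ]
}}

```text
t: 3.55
tool_pos: [0.5006, 0.2781, 0.4202]
tcp_rot: [-0.675, -0.212, 0.211, 0.675]
contact_force: [0.4, 0.7, -0.6]
finger_gap: 1.004
```

```bash
python3 - <<'E'
from mv import *
st=manip.state();print(st['t'],st['tool_pos'],st['joint_positions'])
G=np.array([.5637,-.2278,.1222]);M=gateM(10.6,35)
rows([(np.array([.49,.0,.42]),Rtool(gateM(22,12)),5),(G+M[:,2]*(.1635+.12),Rtool(M),5)],1)
E
```

```text
3.55 [0.50056952 0.27811187 0.42016396] [-0.79749813  0.14731877  0.27251233  1.63708739 -0.04061005  1.36178599
  0.08895411]
[[-3.35, -0.0, -4.44], [-0.005, 0.045, -0.042], 1]
[[-6.7, -0.0, -8.89], [-0.009, 0.089, -0.083], 1]
[[-10.06, -0.0, -13.33], [-0.014, 0.134, -0.125], 1]
[[-13.41, -0.0, -17.77], [-0.019, 0.179, -0.166], 1]
[[-16.76, -0.0, -22.22], [-0.024, 0.224, -0.208], 1]
# step mm 55.66253831484871 deg 3.5066191141835645
[[-21.12, 1.3, -25.46], [-0.045, 0.261, -0.286], 1]
[[-25.48, 2.61, -28.71], [-0.066, 0.299, -0.365], 1]
[[-29.84, 3.92, -31.95], [-0.087, 0.336, -0.443], 1]
[[-34.2, 5.23, -35.2], [-0.108, 0.373, -0.522], 1]
[[-38.56, 6.53, -38.44], [-0.13, 0.41, -0.601], 1]
# step mm 55.904953051145085 deg 5.127217478477037
```

Request:
{"fn": "play_rows", "kwargs": {
  "motion": [
    [[-3.3,0,-4.4],[0,0.045,-0.04],1],
    [[-6.7,0,-8.9],[-0.01,0.09,-0.08],1],
    [[-10.0,0,-13.3],[-0.015,0.135,-0.125],1],
    [[-13.4,0,-17.8],[-0.02,0.18,-0.165],1],
    [[-16.8,0,-22.2],[-0.025,0.225,-0.21],1],
    [[-21.1,1.3,-25.5],[-0.045,0.26,-0.285],1],
    [[-25.5,2.6,-28.7],[-0.065,0.3,-0.365],1],
    [[-29.8,3.9,-32.0],[-0.087,0.336,-0.443],1]
  ]
}}

```text
t: 4.55
tool_pos: [0.4382, -0.1549, 0.3808]
tcp_rot: [-0.665, -0.25, -0.066, 0.7]
contact_force: [-0.1, -0.0, 0.5]
finger_gap: 1.0
```

```bash
python3 - <<'E'
from mv import *
st=manip.state();print(st['t'],st['tool_pos'],st['joint_positions'])
G=np.array([.5637,-.2278,.1222]);M=gateM(10.6,35)
rows([(G+M[:,2]*(.1635+.10),Rtool(M),3)],.6)
E
```

```text
4.55 [ 0.43816366 -0.15494193  0.3808179 ] [-0.37894769 -0.29282638  0.65826505  2.10023758 -0.06420056  0.88204858
  0.59316978]
[[-2.1, 0.6, -3.02], [-0.011, 0.025, -0.052], 0.6]
[[-4.19, 1.2, -6.04], [-0.022, 0.05, -0.105], 0.6]
[[-6.29, 1.79, -9.06], [-0.032, 0.075, -0.157], 0.6]
# step mm 37.25562163285358 deg 3.375979237542802
```

Request:
{"fn": "play_rows", "kwargs": {
  "motion": [
    [[-2.1,0.6,-3.0],[-0.01,0.025,-0.05],0.6],
    [[-4.2,1.2,-6.0],[-0.02,0.05,-0.105],0.6],
    [[-6.3,1.8,-9.05],[-0.032,0.075,-0.157],0.6],
    [[-6.3,1.8,-9.05],[-0.032,0.075,-0.157],0.6]
  ]
}}

```text
t: 5.05
tool_pos: [0.4142, -0.2569, 0.3373]
tcp_rot: [-0.653, -0.271, -0.15, 0.692]
contact_force: [-0.3, 0.8, 0.2]
finger_gap: 0.65
```

```bash
python3 - <<'E'
from mv import *
st=manip.state();print(st['t'],st['tool_pos'],st['joint_positions'])
G=np.array([.5637,-.2278,.1222]);M=gateM(10.6,35)
print(np.round(Rtool(M).T@R.from_quat(st['tcp_rot']).as_matrix(),3))
p=cap('wrist','w2.png');pickle.dump(p,open('w2.pkl','wb'))
for g in [(5,20,22),(5,-20,22),(-5,20,22),(-5,-20,22),(5,50,-23),(5,-50,-23),(0,-64,-25),(0,-64,-77)]: print(g,np.round(proj(p,G+M@np.array(g)/1e3,True),1))
rows([(G+M[:,2]*(.1635),Rtool(M),4)],.6)
E
```

```text
5.05 [ 0.41416425 -0.25688139  0.33730636] [-0.41205448 -0.2700604   0.97633981  2.15179198 -0.29152948  0.71701936
  0.95617179]
[[ 1.    -0.004  0.005]
 [ 0.004  1.     0.002]
 [-0.005 -0.002  1.   ]]
(5, 20, 22) [330.3 193.3]
(5, -20, 22) [330.  242.6]
(-5, 20, 22) [316.8 193.4]
(-5, -20, 22) [317.3 242.6]
(5, 50, -23) [328.9 145.9]
(5, -50, -23) [328.6 251.5]
(0, -64, -25) [323.4 263.4]
(0, -64, -77) [323.1 241.6]
[[0.01, 2.49, -0.02], [-0.0, -0.001, -0.001], 0.6]
[[0.02, 4.99, -0.03], [-0.0, -0.001, -0.002], 0.6]
[[0.03, 7.48, -0.05], [-0.0, -0.002, -0.003], 0.6]
[[0.04, 9.98, -0.07], [-0.0, -0.002, -0.004], 0.6]
# step mm 24.940047147255612 deg 0.06886339859381427
```

View pics/w2.png

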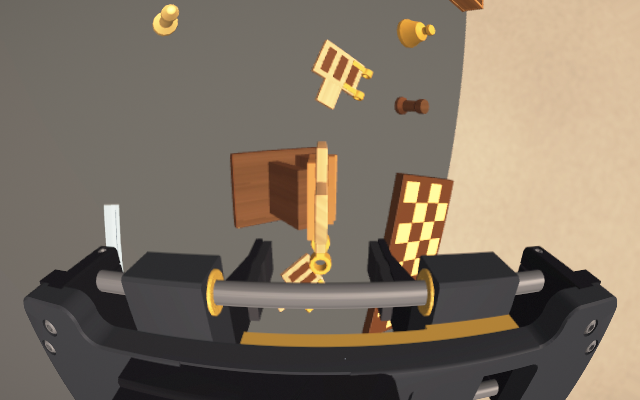

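The wrist view shows the gate edge-on at columns 315–328, rows 142–272, with the knuckle ring at (320,264). That is close to my predictions, so I'll zoom in to refine them.

```bash
python3 -c "
import cv2
a=cv2.imread('pics/w2.png')[135:285,285:355];cv2.imwrite('pics/w2c.png',cv2.resize(a,None,fx=4,fy=4,interpolation=cv2.INTER_CUBIC))"
```

```text
(no output)
```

View pics/w2c.png

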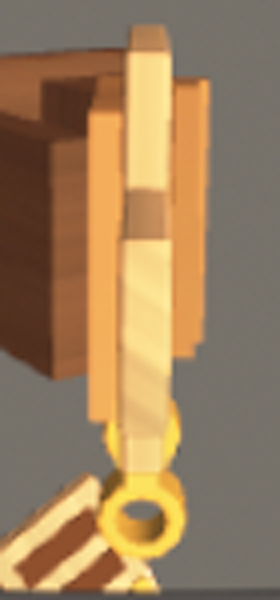

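Request:
{"fn": "play_rows", "kwargs": {
  "motion": [
    [[0,2.5,0],[0,0,0],0.6],
    [[0,5.0,0],[0,0,0],0.6],
    [[0,7.5,-0.1],[0,0,0],0.6],
    [[0,9.2,-0.1],[0,0,0],0.6],
    [[0,10.0,-0.1],[0,0,0],0.6],
    [[0,10.0,-0.1],[0,0,0],0.6]
  ]
}}

```text
t: 5.85
tool_pos: [0.4728, -0.2428, 0.2552]
tcp_rot: [-0.652, -0.273, -0.146, 0.692]
contact_force: [-0.5, -0.0, 0.0]
finger_gap: 0.601
```

```bash
python3 - <<'E'
from mv import *
st=manip.state();print(st['t'],st['tool_pos'],st['joint_positions'])
G=np.array([.5637,-.2278,.1222]);M=gateM(10.6,35)
Rt=R.from_quat(st['tcp_rot']).as_matrix()
g=st['tool_pos']+Rt[:,1]*.1635;print(g,M.T@(g-G))
p=cap('wrist','w3.png');pickle.dump(p,open('w3.pkl','wb'));print(proj(p,g,True))
a=cv2.imread('pics/w3.png')[100:300,240:400];cv2.imwrite('pics/w3c.png',cv2.resize(a,None,fx=3,fy=3,interpolation=cv2.INTER_CUBIC))
E
```

```text
5.85 [ 0.47284863 -0.24282533  0.25517539] [-0.56173675  0.16304582  1.20257866  2.1540525  -0.9681914   0.7111103
  1.48552191]
[ 0.56407754 -0.22527435  0.12063359] [-0.0002139   0.0024131  -0.00176247]
[320.78484584 271.72053484]
```

View pics/w3c.png

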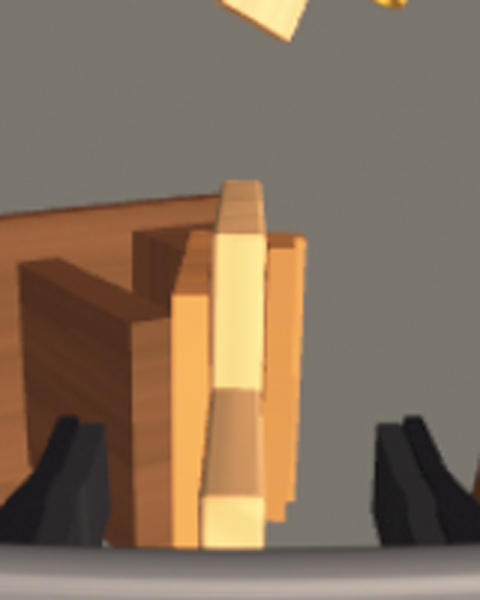

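Request:
{"fn": "play_rows", "kwargs": {
  "motion": [
    [[-0.05,-0.1,-0.2],[0,0,0],0.6],
    [[-0.05,-0.1,-0.2],[0,0,0],0.3],
    [[-0.05,-0.1,-0.2],[0,0,0],0.0],
    [[-0.05,-0.1,-0.2],[0,0,0],0.0],
    [[-0.05,-0.1,-0.2],[0,0,0],0.0],
    [[-0.05,-0.1,-0.2],[0,0,0],0.0]
  ],
  "squeeze": 40
}}

```text
t: 6.65
tool_pos: [0.4715, -0.2465, 0.2564]
tcp_rot: [-0.652, -0.273, -0.148, 0.692]
contact_force: [-0.2, -0.1, 0.2]
finger_gap: 0.116
```

```bash
python3 - <<'E'
from mv import *
st=manip.state();print(st['t'],st['tool_pos'],st['joint_positions'],st['finger_gap'],st['contact_force'])
G=np.array([.5637,-.2278,.1222]);M=gateM(10.6,35)
Rt=R.from_quat(st['tcp_rot']).as_matrix()
g=st['tool_pos']+Rt[:,1]*.1635;print(g,M.T@(g-G)); print(np.round(Rtool(M).T@Rt,3))
rows([(st['tool_pos']+M[:,2]*.09,Rt,5)],0)
E
```

```text
6.65 [ 0.47147901 -0.24652911  0.25642412] [-0.55641862  0.163097    1.20614242  2.15213457 -0.97006555  0.71544511
  1.49047604] 0.11583731671325541 [-0.24284104 -0.06521083  0.2178659 ]
[ 0.5630756  -0.22924927  0.12209719] [-0.00078011 -0.00130968  0.00042073]
[[ 1.    -0.004 -0.001]
 [ 0.004  1.    -0.001]
 [ 0.001  0.001  1.   ]]
[[-0.01, -1.8, 0.0], [0.0, -0.0, 0.0], 0]
[[-0.02, -3.6, 0.0], [0.0, -0.0, 0.0], 0]
[[-0.02, -5.4, 0.0], [0.0, -0.0, 0.0], 0]
[[-0.03, -7.2, 0.01], [0.0, -0.0, 0.0], 0]
[[-0.04, -9.0, 0.01], [0.0, -0.0, 0.0], 0]
# step mm 18.000000000000004 deg 4.770832022195275e-16
```

Request:
{"fn": "play_rows", "kwargs": {
  "motion": [
    [[0,-0.7,0],[0,0,0],0],
    [[0,-2.0,0],[0,0,0],0],
    [[0,-3.6,0],[0,0,0],0],
    [[0,-5.4,0],[0,0,0],0],
    [[0,-7.2,0],[0,0,0],0],
    [[0,-9.0,0],[0,0,0],0],
    [[0,-9.0,0],[0,0,0],0]
  ]
}}

```text
t: 7.52
tool_pos: [0.4206, -0.2567, 0.331]
tcp_rot: [-0.652, -0.273, -0.149, 0.691]
contact_force: [-0.4, 0.6, -1.9]
finger_gap: 0.11
```

```bash
python3 - <<'E'
from mv import *
st=manip.state();print(st['t'],st['tool_pos'],st['joint_positions'],st['finger_gap'],st['contact_force'],st['torque'])
p=cap('wrist','w4.png');s=cap('scene','s4.png');pickle.dump((p,s,st),open('w4.pkl','wb'))
a=cv2.imread('pics/w4.png')[100:300,240:400];a=cv2.resize(a,None,fx=3,fy=3,interpolation=cv2.INTER_CUBIC)
b=cv2.imread('pics/s4.png')[90:215,180:280];b=cv2.resize(b,None,fx=4.8,fy=4.8,interpolation=cv2.INTER_CUBIC)[:600,:320]
cv2.imwrite('pics/w4c.png',np.hstack([a,b]))
E
```

```text
7.525 [ 0.42060501 -0.25674583  0.33104296] [-0.44422322 -0.24655804  1.01142668  2.15005297 -0.32569677  0.70391283
  0.99026057] 0.11003085602877685 [-0.35167651  0.55686104 -1.8502314 ] [-0.22644694  0.92797462  0.0161778 ]
```

View pics/w4c.png

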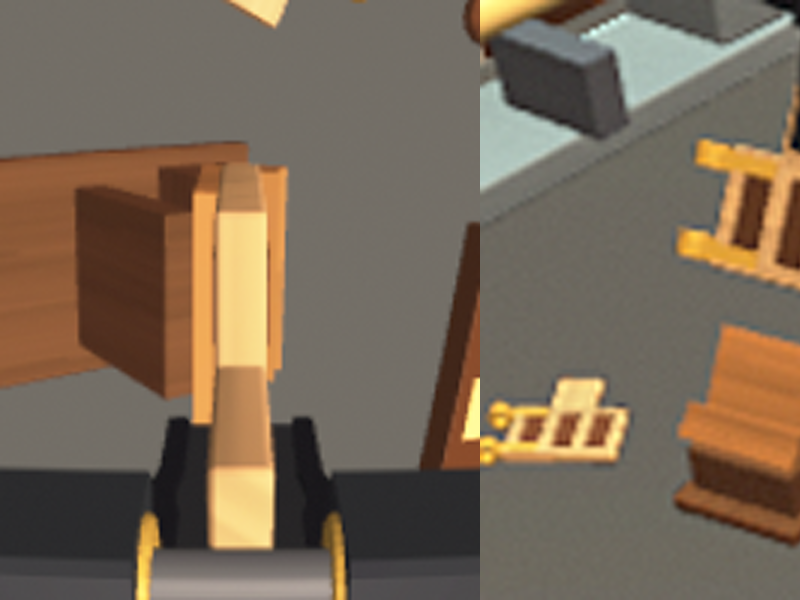

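```bash
cat >> mv.py <<'E'
BOX=dict(x=.47677,y=.08814,a=-.0718)
def box2w(b,B=BOX):
    c,s=np.cos(B['a']),np.sin(B['a']);return np.array([B['x']+c*b[0]-s*b[1],B['y']+s*b[0]+c*b[1],b[2]])
BM=gateM(np.degrees(BOX['a']))
E
python3 - <<'E'
from mv import *
M1=gateM(2,8)
pre=box2w((.081+.08,0,.107+.06))
print(pre)
rows([(tcp_for([.58,-.10,.22],M1),Rtool(M1),5),(tcp_for(pre,BM),Rtool(BM),5)],0)
E
```

```text
[0.63735518 0.07659013 0.167     ]
[[3.27, 1.0, 2.55], [-0.011, 0.028, 0.093], 0]
[[6.54, 2.0, 5.1], [-0.023, 0.057, 0.186], 0]
[[9.8, 3.0, 7.64], [-0.034, 0.085, 0.279], 0]
[[13.07, 3.99, 10.19], [-0.045, 0.113, 0.372], 0]
[[16.34, 4.99, 12.74], [-0.056, 0.142, 0.466], 0]
# step mm 42.62331063097574 deg 5.612953269113989
[[17.59, 7.11, 15.93], [-0.061, 0.163, 0.493], 0]
[[18.83, 9.23, 19.12], [-0.065, 0.185, 0.52], 0]
[[20.08, 11.35, 22.31], [-0.07, 0.206, 0.548], 0]
[[21.32, 13.46, 25.5], [-0.074, 0.228, 0.575], 0]
[[22.57, 15.58, 28.69], [-0.079, 0.25, 0.603], 0]
# step mm 40.2608655882595 deg 2.0131392829931882
```

Request:
{"fn": "play_rows", "kwargs": {
  "motion": [
    [[3.3,1.0,2.6],[-0.01,0.03,0.09],0],
    [[6.5,2.0,5.1],[-0.023,0.057,0.186],0],
    [[9.8,3.0,7.6],[-0.034,0.085,0.279],0],
    [[13.1,4.0,10.2],[-0.045,0.113,0.372],0],
    [[16.3,5.0,12.7],[-0.056,0.142,0.466],0],
    [[17.6,7.1,15.9],[-0.061,0.163,0.493],0],
    [[18.8,9.2,19.1],[-0.065,0.185,0.52],0],
    [[20.1,11.35,22.3],[-0.07,0.206,0.548],0]
  ]
}}

```text
t: 8.62
tool_pos: [0.6063, 0.0078, 0.3495]
tcp_rot: [0.707, 0.009, 0.029, -0.707]
contact_force: [0.1, 0.4, -1.0]
finger_gap: 0.116
```

```bash
python3 - <<'E'
from mv import *
st=manip.state();print(st['t'],st['tool_pos'],st['joint_positions'],st['finger_gap'],st['contact_force'],st['torque'])
pre=box2w((.081+.08,0,.107+.06))
rows([(tcp_for(pre,BM),Rtool(BM),3)],0)
E
```

```text
8.625 [0.60628425 0.00779886 0.34954772] [-0.55430557  0.26504957  0.58698973  1.68315997 -0.15669267  1.18670044
  0.03952695] 0.11642700281037908 [ 0.08049869  0.37100046 -0.97893388] [-0.0890733   0.09574366  0.03013176]
[[0.94, 0.69, 2.32], [-0.001, 0.015, 0.018], 0]
[[1.87, 1.37, 4.64], [-0.001, 0.029, 0.035], 0]
[[2.81, 2.06, 6.96], [-0.002, 0.044, 0.053], 0]
# step mm 25.94964763575742 deg 1.3133720267444096
```

Request:
{"fn": "play_rows", "kwargs": {
  "motion": [
    [[0.9,0.7,2.3],[0,0.015,0.018],0],
    [[1.9,1.4,4.6],[0,0.029,0.035],0],
    [[2.8,2.05,6.95],[-0.002,0.044,0.053],0],
    [[2.8,2.05,6.95],[-0.002,0.044,0.053],0],
    [[2.8,2.05,6.95],[-0.002,0.044,0.053],0]
  ]
}}

```text
t: 9.25
tool_pos: [0.6367, 0.0738, 0.3319]
tcp_rot: [0.707, -0.025, 0.026, -0.706]
contact_force: [0.1, -1.2, -1.8]
finger_gap: 0.11
```

```bash
python3 - <<'E'
from mv import *
st=manip.state();print(st['t'],st['tool_pos'],st['joint_positions'],st['finger_gap'],st['contact_force'],st['torque'])
pre=box2w((.081+.08,0,.107+.06))
rows([(tcp_for(pre,BM),Rtool(BM),1)],0)
P={n:cap(n,n+'5.png') for n in ('wrist','scene','top')}
pickle.dump((P,st),open('p5.pkl','wb'))
a=cv2.imread('pics/wrist5.png')
cv2.imwrite('pics/w5c.png',cv2.resize(a[:300,160:480],None,fx=2,fy=2,interpolation=cv2.INTER_CUBIC))
a=cv2.imread('pics/scene5.png')[150:240,270:400];cv2.imwrite('pics/s5c.png',cv2.resize(a,None,fx=6,fy=6,interpolation=cv2.INTER_CUBIC))
a=cv2.imread('pics/top5.png')[165:275,255:355];cv2.imwrite('pics/t5c.png',cv2.resize(a,None,fx=5,fy=5,interpolation=cv2.INTER_CUBIC))
E
```

```text
9.25 [0.63665771 0.07384399 0.33186357] [-0.5947212   0.37558932  0.55468829  1.58843363 -0.20434493  1.23444916
 -0.0765248 ] 0.10979226998061169 [ 0.07572156 -1.24304596 -1.84522488] [-0.11873701  0.05827639 -0.02224847]
[[0.05, 0.14, 0.28], [0.001, -0.001, 0.002], 0]
# step mm 3.144375530534384 deg 0.150587483798496
```

View pics/w5c.png

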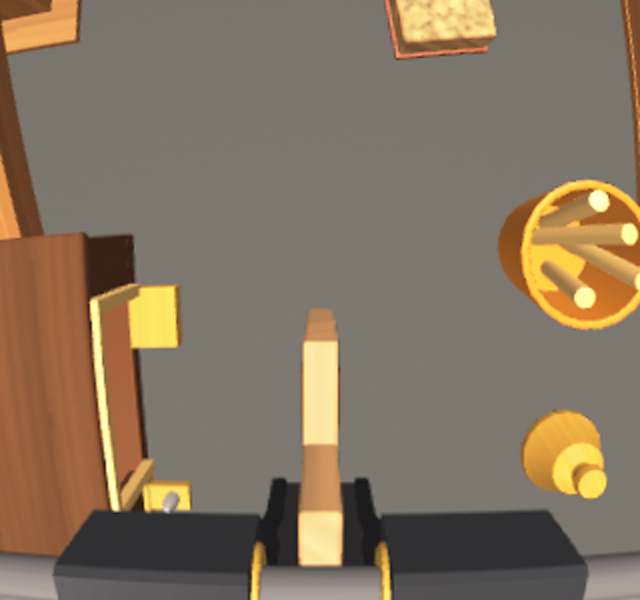

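View pics/s5c.png

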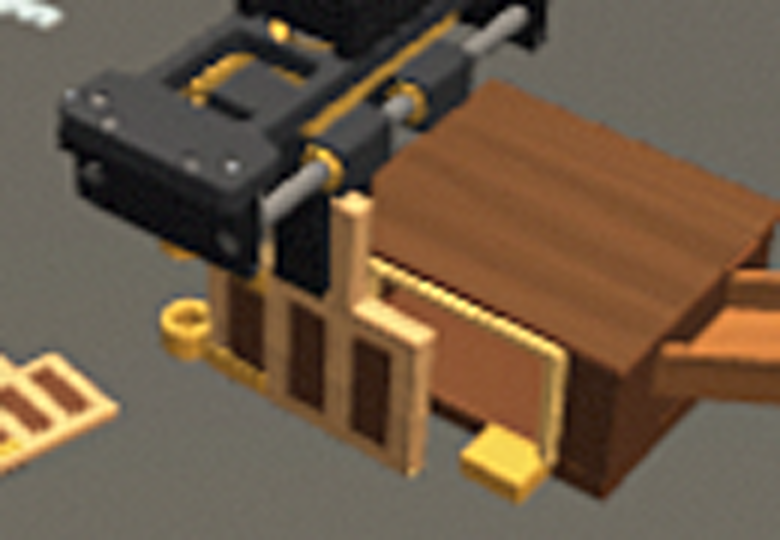

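View pics/t5c.png

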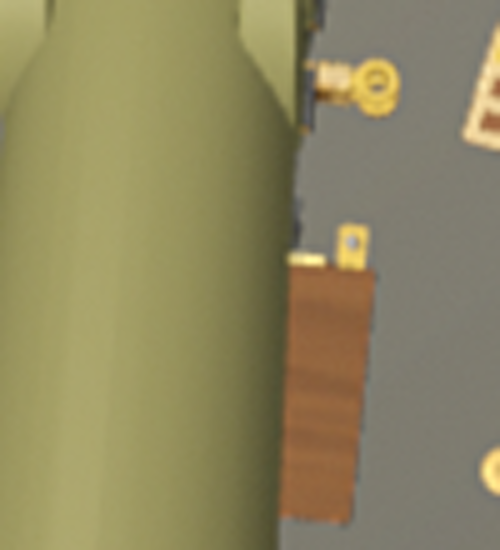

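```bash
python3 - <<'E'
from mv import *
a=cv2.imread('pics/scene0.png')[170:230,305:385];cv2.imwrite('pics/s0pin.png',cv2.resize(a,None,fx=10,fy=10,interpolation=cv2.INTER_CUBIC))
P,st=pickle.load(open('p5.pkl','rb'));t=P['top'];s=P['scene']
u=lambda c,f,o:((c[0]+.5)/f-.5+o[0],(c[1]+.5)/f-.5+o[1])
k=onz(t,u((377,83),5,(255,165)),st['tool_pos'][2]-.1635-.025);pn=onz(t,u((352,242),5,(255,165)),.083)
print('knuckle',k,'pin',pn)
print('expected knuckle from tcp', st['tool_pos']+R.from_quat(st['tcp_rot']).as_matrix()@np.array([0,.1635+.025,-.064]))
ks=onz(s,u((186,313),6,(270,150)),k[2]);print('knuckle scene',ks)
print('pin model',box2w((.081,-.064,.083)),proj(s,box2w((.081,-.064,.083))),proj(s,box2w((.081,-.064,.031))))
for b in [(65,75,80),(65,-75,80),(-65,75,80),(65,75,0),(65,-75,0),(90,-64,68),(90,-64,16)]: print(b,proj(s,box2w(np.array(b)/1e3)), (proj(s,box2w(np.array(b)/1e3))-[305,170])*10)
E
```

```text
knuckle [0.63194781 0.00919465 0.14336357] pin [0.55416244 0.02001467 0.083     ]
expected knuckle from tcp [0.63238766 0.00972342 0.14345293]
knuckle scene [0.67796155 0.04137602 0.14336357]
pin model [0.55297005 0.01849409 0.083     ] [322.73287049 189.51254231] [322.52086843 204.87373678]
(65, 75, 80) [372.83241842 209.79793785] [678.32418421 397.97937849]
(65, -75, 80) [323.09593462 185.65633343] [180.95934621 156.56333425]
(-65, 75, 80) [399.18913704 183.33180142] [941.89137038 133.31801416]
(65, 75, 0) [369.84466218 233.19218184] [648.44662178 631.92181842]
(65, -75, 0) [322.76271078 208.69215487] [177.62710778 386.9215487 ]
(90, -64, 68) [320.52405292 195.83701472] [155.2405292  258.37014719]
(90, -64, 16) [320.38597955 210.92538942] [153.85979546 409.25389416]
```

View pics/s0pin.png

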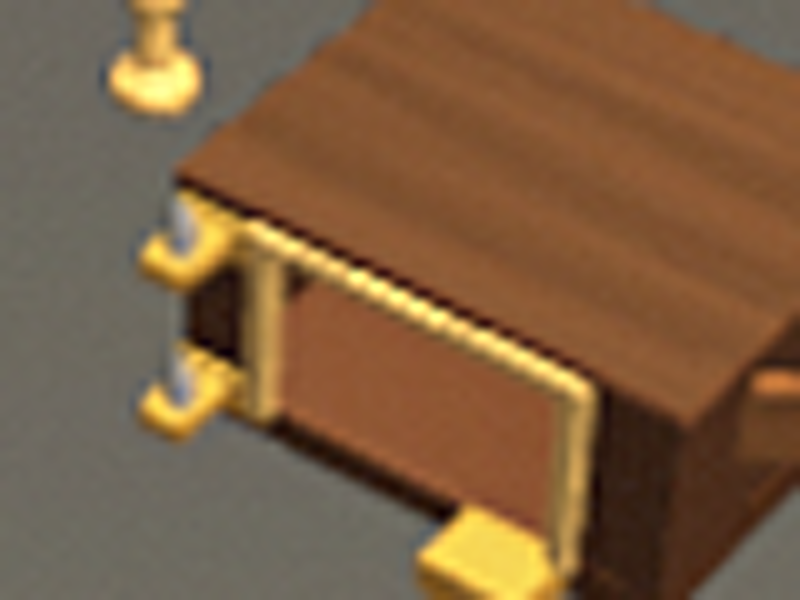

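```bash
python3 - <<'E'
from mv import *
P,st=pickle.load(open('p5.pkl','rb'));t=P['top'];s=P['scene']
u=lambda c,f,o:((c[0]+.5)/f-.5+o[0],(c[1]+.5)/f-.5+o[1])
Rt=R.from_quat(st['tcp_rot']).as_matrix();p0=st['tool_pos']
def g2w(g): return p0+Rt@np.array([g[0],163.5-g[2],g[1]])*1e-3
for n,g,c in [('klow top',(0,-64,-77),(186,313)),('tab top +x+y',(5,20,22),(372,200)),('panel top right +x',(5,50,-23),(412,343)),('panel bot right +x',(5,50,-93),(413,470)),('panel top r -x',(-5,50,-23),(435,330)),('bot left',(5,-50,-93),(265,395))]:
    pr=proj(s,g2w(g)); print(n,((pr+.5-[270,150])*6-.5).round(0),c)
print('scene klow',onz(s,u((186,313),6,(270,150)),g2w((0,-64,-77))[2]),g2w((0,-64,-77)))
# target lateral
tgt=np.array([.5546,.0205]); bx=BM[:,0];by=BM[:,1]
grip=np.array([*tgt,0])+by*.064; 
for d,z in [(.045,.107+.024)]:
    gg=grip+bx*d;gg[2]=z;print(gg);rows([(tcp_for(gg,BM),Rtool(BM),3)],0)
E
```

```text
klow top [192. 320.] (186, 313)
tab top +x+y [359. 213.] (372, 200)
panel top right +x [422. 343.] (412, 343)
panel bot right +x [415. 481.] (413, 470)
panel top r -x [438. 329.] (435, 330)
bot left [211. 371.] (265, 395)
scene klow [0.63037768 0.00541388 0.09145309] [0.63249045 0.00964363 0.09145309]
[0.60407531 0.08110688 0.131     ]
[[-1.11, 1.28, 0.19], [0.0, -0.001, 0.001], 0]
[[-2.21, 2.56, 0.38], [0.0, -0.002, 0.002], 0]
[[-3.32, 3.85, 0.57], [0.0, -0.003, 0.004], 0]
# step mm 17.046921480109656 deg 0.08476118213164373
```

Request:
{"fn": "play_rows", "kwargs": {
  "motion": [
    [[-1.1,1.3,0.2],[0,0,0],0],
    [[-2.2,2.6,0.4],[0,-0.002,0.002],0],
    [[-3.3,3.85,0.55],[0,-0.003,0.004],0],
    [[-3.3,3.85,0.55],[0,-0.003,0.004],0],
    [[-3.3,3.85,0.55],[0,-0.003,0.004],0]
  ]
}}

```text
t: 10.02
tool_pos: [0.605, 0.0816, 0.2954]
tcp_rot: [-0.706, 0.024, -0.025, 0.707]
contact_force: [0.3, -0.6, -1.7]
finger_gap: 0.113
```

```bash
cat >look.py <<'E'
from mv import *
import sys
n=sys.argv[1]
st=manip.state();print(st['t'],st['tool_pos'],st['joint_positions'],st['finger_gap'],st['contact_force'],st['torque'])
Rt=R.from_quat(st['tcp_rot']).as_matrix();print('gate axes',np.round(BM.T@np.stack([Rt[:,0],Rt[:,2],-Rt[:,1]],1),4).tolist())
g=st['tool_pos']+Rt[:,1]*.1635; c=np.array([.5546,.0205,.107])+BM[:,1]*.064
print('grip-closed in box axes',np.round(BM.T@(g-c),4))
P={k:cap(k,k+n+'.png') for k in ('wrist','scene','top')}
pickle.dump((P,st),open('p%s.pkl'%n,'wb'))
a=cv2.imread('pics/scene%s.png'%n)[155:235,290:370];a=cv2.resize(a,None,fx=7,fy=7,interpolation=cv2.INTER_CUBIC)
b=cv2.imread('pics/top%s.png'%n)[175:245,300:330];b=cv2.resize(b,None,fx=8,fy=8,interpolation=cv2.INTER_CUBIC)
cv2.imwrite('pics/l%s.png'%n,np.hstack([a,b]))
E
python3 look.py 6
```

```text
10.025 [0.60495291 0.08156311 0.2953657 ] [-0.6267634   0.34077456  0.54544905  1.70585845 -0.19205237  1.14690898
 -0.09824519] 0.1128480191641601 [ 0.30410779 -0.61835757 -1.72577607] [-0.10596842  0.07977217  0.01485825]
gate axes [[1.0, -0.0012, -0.0013], [0.0012, 1.0, -0.0008], [0.0013, 0.0008, 1.0]]
grip-closed in box axes [0.0461 0.0007 0.0249]
```

View pics/l6.png

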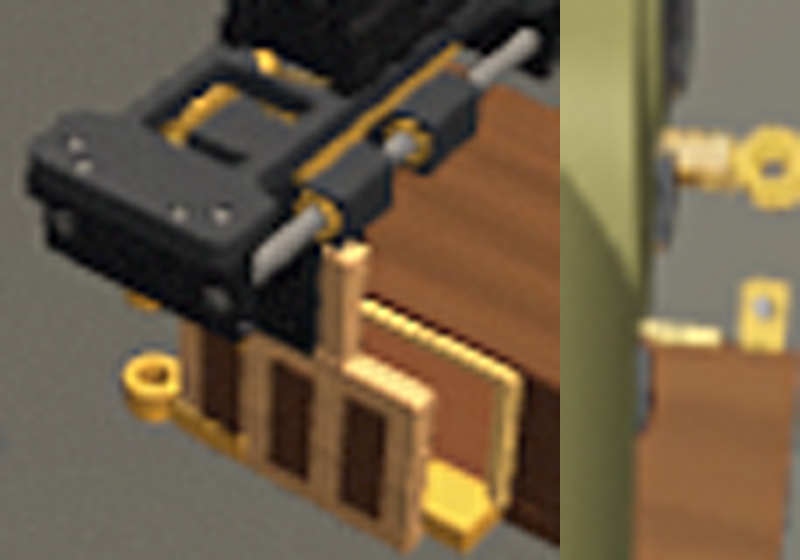

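View pics/wrist6.png

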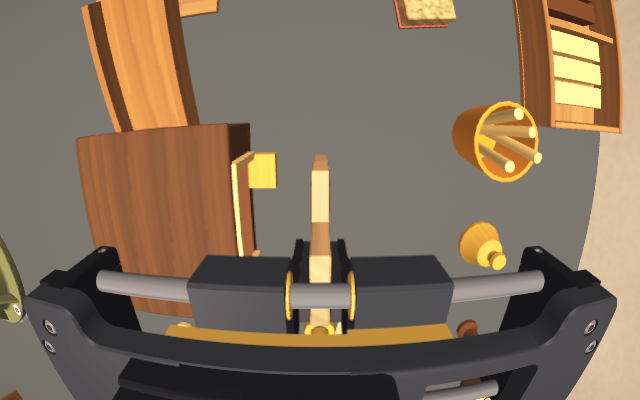

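```bash
python3 - <<'E'
from mv import *
P,st=pickle.load(open('p6.pkl','rb'));t=P['top'];s=P['scene']
k=onz(t,(326.19,194.94),.1065);pn=onz(t,(325.06,212.94),.081)
Rt=R.from_quat(st['tcp_rot']).as_matrix();e=st['tool_pos']+Rt@np.array([0,.1635+.025,-.064])
print(k,pn,'tcp-exp',e); print('box-axes knuckle-pin',BM.T@(k-pn))
# scene fit of gate: translation only
u=lambda c:((c[0]+.5)/7-.5+290,(c[1]+.5)/7-.5+155)
def g2w(g): return st['tool_pos']+Rt@np.array([g[0],163.5-g[2],g[1]])*1e-3
for n,g,c in [('klow top',(0,-64,-77),(153,377)),('panel top right +x',(5,50,-23),(408,405)),('bot right +x',(5,50,-93),(405,552)),('panel top r -x',(-5,50,-23),(432,390)),('tab top +x+y',(5,20,22),(357,260))]:
    print(n,(proj(s,g2w(g))-u(c)).round(2))
E
```

```text
[0.60042023 0.01807088 0.1065    ] [0.55442302 0.01987741 0.081     ] tcp-exp [0.6007001  0.01786387 0.1068118 ]
box-axes knuckle-pin [0.04600829 0.00149789 0.0255    ]
klow top [ 0.51 -0.26]
panel top right +x [ 1.87 -0.12]
bot right +x [0.66 0.52]
panel top r -x [ 0.91 -0.32]
tab top +x+y [-0.85  0.1 ]
```

Request:
{"fn": "play_rows", "kwargs": {
  "motion": [
    [[-1.2,0,-0.1],[0,0,0],0],
    [[-2.4,0,-0.1],[0,0,0],0],
    [[-3.5,0,-0.1],[0,0,0],0],
    [[-4.2,0,-0.1],[0,0,0],0],
    [[-4.6,0,-0.1],[0,0,0],0],
    [[-4.6,0,-0.1],[0,0,0],0],
    [[-4.6,0,-0.1],[0,0,0],0]
  ]
}}

```text
t: 11.05
tool_pos: [0.5587, 0.0843, 0.2945]
tcp_rot: [-0.707, 0.025, -0.025, 0.707]
contact_force: [0.6, -0.3, -2.3]
finger_gap: 0.111
```

```bash
python3 look.py 7
```

```text
11.05 [0.55867669 0.08434011 0.29448911] [-0.67684694  0.24176842  0.54842002  1.819084   -0.13954656  1.11900915
 -0.1500298 ] 0.11053400821470999 [ 0.59960188 -0.33607242 -2.34726997] [-0.02325595  0.04657747 -0.00159115]
gate axes [[1.0, -0.002, 0.0001], [0.002, 1.0, -0.0003], [-0.0001, 0.0003, 1.0]]
grip-closed in box axes [-0.0005  0.      0.024 ]
```

View pics/l7.png

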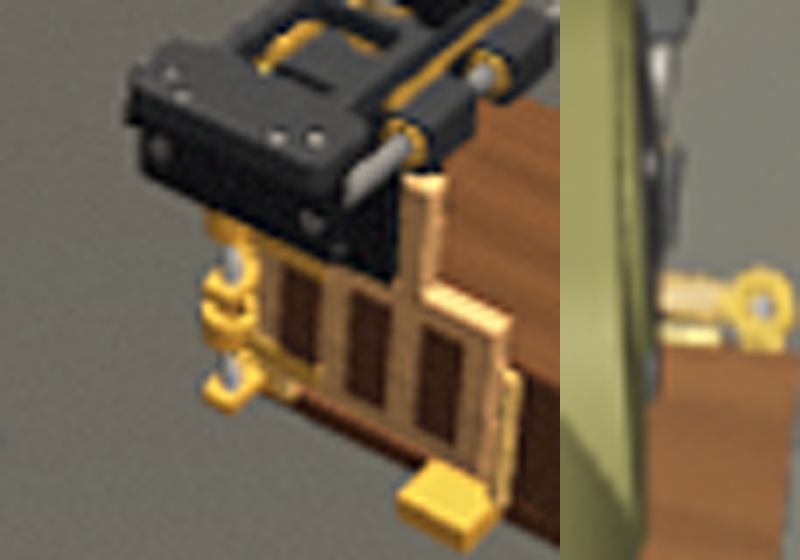

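The top view shows the pin inside the upper ring, at crop (764,307) with the ring centre at about (763,306). In the scene view both pins stand directly under their knuckles. I'm lowering now.

Request:
{"fn": "play_rows", "kwargs": {
  "motion": [
    [[0,0.4,0],[0,0,0],0],
    [[0,0.8,0],[0,0,0],0],
    [[0,1.2,0],[0,0,0],0],
    [[0,1.6,0],[0,0,0],0],
    [[0,1.6,0],[0,0,0],0]
  ]
}}

```text
t: 11.82
tool_pos: [0.5583, 0.0843, 0.2779]
tcp_rot: [-0.707, 0.025, -0.024, 0.707]
contact_force: [0.4, -0.4, -2.4]
finger_gap: 0.112
```

```bash
python3 look.py 8
```

```text
11.825 [0.5582647  0.08432821 0.27794007] [-0.67192128  0.26017502  0.54496288  1.83522726 -0.15142264  1.08862553
 -0.14103248] 0.1117852840652469 [ 0.37805698 -0.44309872 -2.43706922] [-0.01903538  0.06347564 -0.03242144]
gate axes [[1.0, -0.002, 0.0014], [0.002, 1.0, -0.0], [-0.0014, 0.0, 1.0]]
grip-closed in box axes [-0.0011 -0.0001  0.0074]
```

View pics/l8.png

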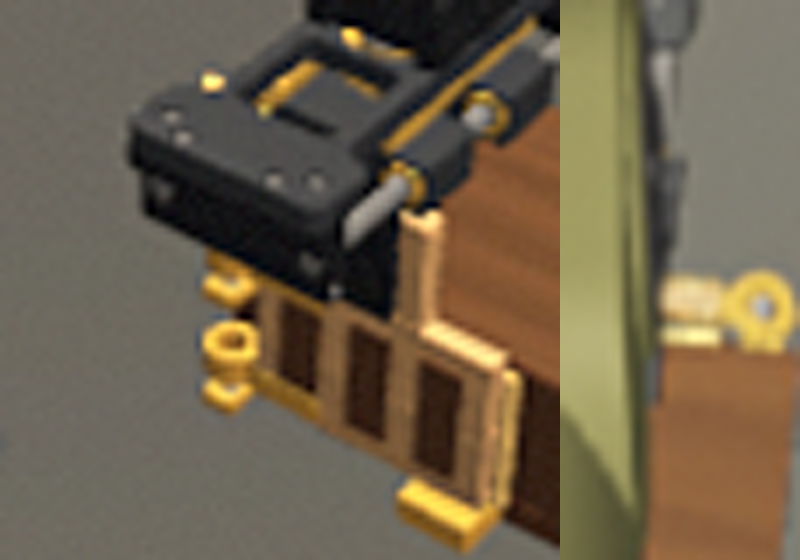

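Request:
{"fn": "play_rows", "kwargs": {
  "motion": [
    [[0,0.25,0],[0,0,0],0],
    [[0,0.5,0],[0,0,0],0],
    [[0,0.7,0],[0,0,0],0],
    [[0,0.7,0],[0,0,0],0],
    [[0,0.7,0],[0,0,0],0]
  ]
}}

```text
t: 12.6
tool_pos: [0.5584, 0.0843, 0.2715]
tcp_rot: [-0.707, 0.025, -0.024, 0.707]
contact_force: [-0.1, -0.6, -0.2]
finger_gap: 0.11
```

```bash
python3 look.py 9
```

```text
12.6 [0.5584401  0.08431927 0.27151491] [-0.66966047  0.26779513  0.54344268  1.84100433 -0.15670408  1.07556019
 -0.13696363] 0.10977550407807615 [-0.12256784 -0.57850098 -0.17280858] [-0.08832655  0.20150383 -0.00078281]
gate axes [[1.0, -0.002, 0.0006], [0.002, 1.0, -0.0004], [-0.0006, 0.0004, 1.0]]
grip-closed in box axes [-0.0008 -0.      0.001 ]
```

View pics/l9.png

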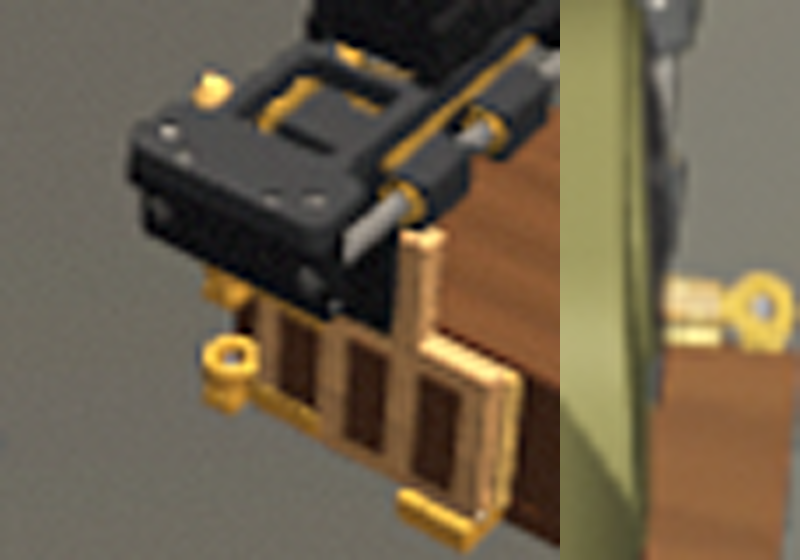

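Request:
{"fn": "play_rows", "kwargs": {
  "motion": [
    [[0,0.05,0],[0,0,0],0],
    [[0,0.1,0],[0,0,0],0],
    [[0,0.1,0],[0,0,0],0]
  ]
}}

```text
t: 13.12
tool_pos: [0.5586, 0.0841, 0.2713]
tcp_rot: [-0.706, 0.025, -0.025, 0.707]
contact_force: [-2.5, -1.7, 6.9]
finger_gap: 0.111
```

```bash
python3 look.py 10
```

```text
13.125 [0.55856647 0.08408379 0.27133388] [-0.6692458   0.26816754  0.54364513  1.84103241 -0.15728459  1.0751025
 -0.13619368] 0.11104591197322267 [-2.45016924 -1.69232686  6.89395419] [-0.14375744  0.86078595  0.11338271]
gate axes [[1.0, -0.0018, 0.0004], [0.0018, 1.0, -0.0007], [-0.0004, 0.0007, 1.0]]
grip-closed in box axes [-0.0007 -0.0002  0.0008]
```

View pics/l10.png

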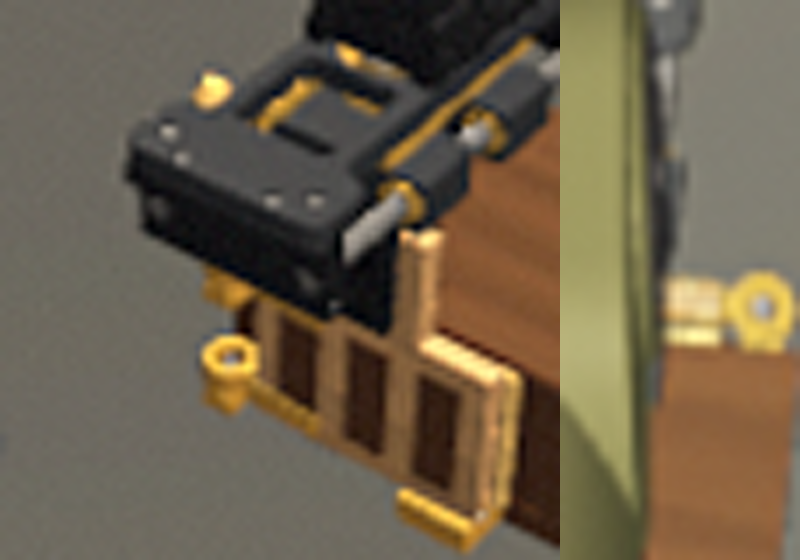

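Request:
{"fn": "play_rows", "kwargs": {
  "motion": [
    [[0,-0.07,0],[0,0,0],0],
    [[0,-0.07,0],[0,0,0],0],
    [[0,-0.07,0],[0,0,0],0.15],
    [[0,-0.07,0],[0,0,0],0.25],
    [[0,-0.07,0],[0,0,0],0.4],
    [[0,-0.07,0],[0,0,0],0.45],
    [[0,-0.07,0],[0,0,0],0.45]
  ]
}}

```text
t: 14.15
tool_pos: [0.5584, 0.0844, 0.2711]
tcp_rot: [-0.707, 0.025, -0.024, 0.707]
contact_force: [0.3, -0.2, -0.1]
finger_gap: 0.43
```

```bash
python3 look.py 11; python3 -c "
import cv2
a=cv2.imread('pics/wrist11.png');cv2.imwrite('pics/w11c.png',cv2.resize(a[100:340,200:440],None,fx=2.4,fy=2.4,interpolation=cv2.INTER_CUBIC))"
```

```text
14.15 [0.55843741 0.08440492 0.27106821] [-0.66961421  0.26833608  0.54327105  1.84138434 -0.15700748  1.07469011
 -0.13678436] 0.43011086569898205 [ 0.28270233 -0.21161865 -0.08773914] [-0.05428906  0.06933813  0.02886567]
gate axes [[1.0, -0.0021, 0.0005], [0.0021, 1.0, -0.0004], [-0.0005, 0.0004, 1.0]]
grip-closed in box axes [-0.0008  0.0001  0.0006]
```

View pics/l11.png

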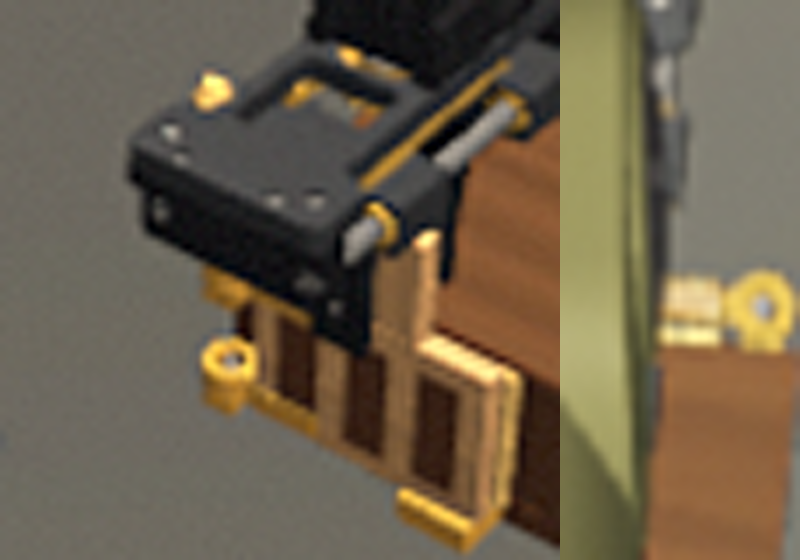

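View pics/w11c.png

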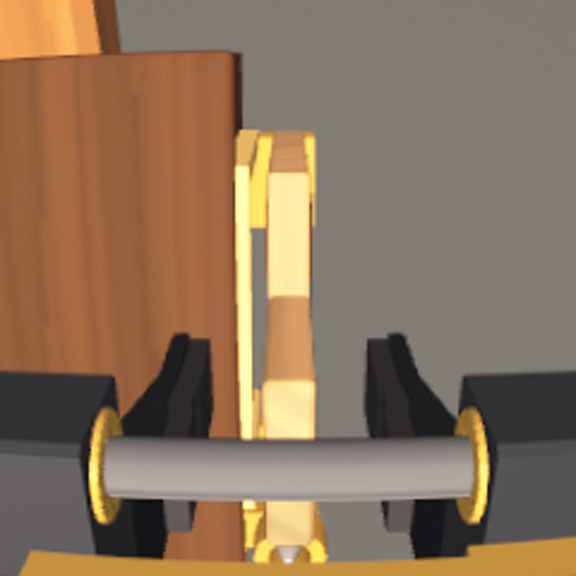

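The gate stands free between the open fingers and parallel to the bead, with the pin tip poking through the upper knuckle. I'm retreating straight up.

Request:
{"fn": "play_rows", "kwargs": {
  "motion": [
    [[0,-0.5,0],[0,0,0],0.45],
    [[0,-1.5,0],[0,0,0],0.45],
    [[0,-3,0],[0,0,0],0.45],
    [[0,-5,0],[0,0,0],0.45],
    [[0,-8,0],[0,0,0],0.45],
    [[0,-11,0],[0,0,0],0.45],
    [[0,-14,0],[0,0,0],0.45],
    [[0,-14,0],[0,0,0],0.45]
  ]
}}

```text
t: 15.3
tool_pos: [0.5593, 0.084, 0.415]
tcp_rot: [-0.706, 0.023, -0.027, 0.708]
contact_force: [0.0, -1.0, 0.2]
finger_gap: 0.453
```

Request:
{"fn": "play_rows", "kwargs": {
  "motion": [
    [[-2,0,5],[0,0,0],0.45],
    [[-3,0,10],[0,0,0],0.45],
    [[-4,0,15],[0,0,0],0.45],
    [[-5,0,20],[0,0,0],0.45],
    [[-5,0,24],[0,0,0],0.45],
    [[-5,0,24],[0,0,0],0.45]
  ]
}}

```text
t: 16.05
tool_pos: [0.5237, 0.3315, 0.41]
tcp_rot: [-0.707, 0.023, -0.022, 0.707]
contact_force: [-0.2, 0.1, 0.1]
finger_gap: 0.45
```

```bash
python3 look.py 12; python3 -c "
import cv2,numpy as np
a=cv2.imread('pics/scene12.png')[165:235,300:380];a=cv2.resize(a,None,fx=10,fy=10,interpolation=cv2.INTER_CUBIC)[:590];cv2.imwrite('pics/s12c.png',a)
a=cv2.imread('pics/top12.png')[190:270,255:345];cv2.imwrite('pics/t12c.png',cv2.resize(a,None,fx=7,fy=7,interpolation=cv2.INTER_CUBIC))"
```

```text
16.05 [0.52368787 0.33148457 0.41000185] [-0.93765984  0.26225747  0.40227727  1.53759498 -0.10548885  1.36473272
 -0.58913263] 0.4500425347263483 [-0.22117281  0.14854635  0.14428305] [-0.06984505  0.05919293  0.03228837]
gate axes [[1.0, -0.0086, 0.0024], [0.0086, 1.0, -0.0002], [-0.0024, 0.0003, 1.0]]
grip-closed in box axes [-0.0535  0.244   0.1395]
```

View pics/s12c.png

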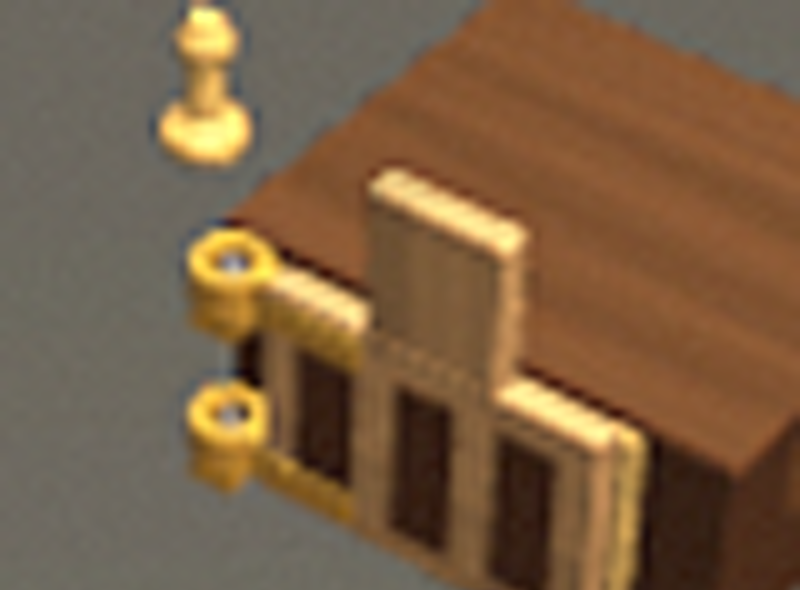

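View pics/t12c.png

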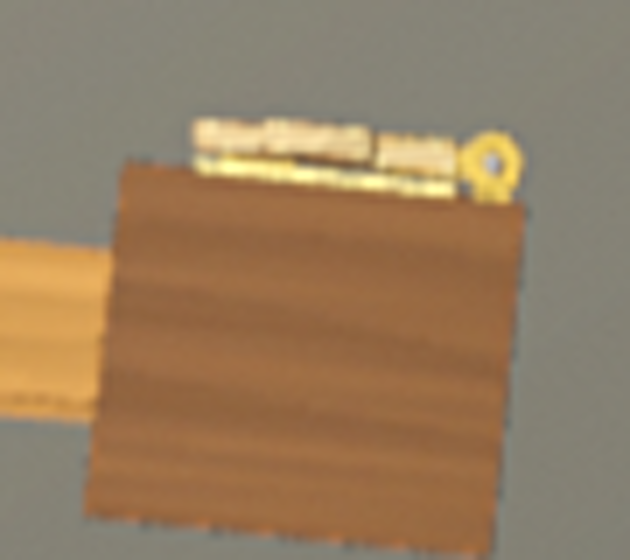

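View pics/scene12.png

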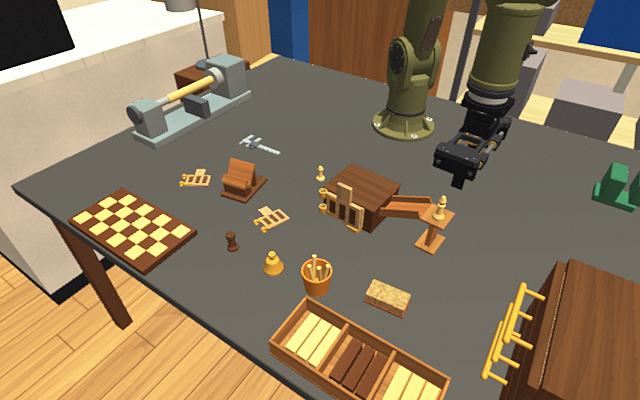

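Both knuckles sit low with a pin tip visible in each bore (s12c 232,262 and 230,410), and the mouth is covered. I'll check the gate's yaw against the box more exactly.

```bash
python3 - <<'E'
from mv import *
P,st=pickle.load(open('p12.pkl','rb'));t=P['top']
a=cv2.cvtColor(t['pixels'],cv2.COLOR_RGB2BGR)[200:225,265:335]
a=cv2.resize(a,None,fx=11,fy=11,interpolation=cv2.INTER_CUBIC)
def draw(yawd,col):
    c=box2w((.081,-.064,0))+np.array([.0012,.0016,0])
    M=gateM(np.degrees(BOX['a'])+yawd)
    for loop in [[(5,-50,-23),(5,-20,-23)],[(5,20,-23),(5,50,-23),(-5,50,-23),(-5,20,-23)],[(5,-20,22),(5,20,22),(-5,20,22),(-5,-20,22),(5,-20,22)],[(-5,-20,-23),(-5,-50,-23)]]:
        q=[(proj(t,c+np.array([0,0,.107])+M@((np.array(g)+[0,64,0])/1e3))+.5-[265,200])*11-.5 for g in loop]
        cv2.polylines(a,[np.int32(np.round(q))],False,col,1)
draw(0,(0,0,255));draw(2,(255,0,0))
cv2.imwrite('pics/yaw12.png',a)
E
```

```text
(no output)
```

View pics/yaw12.png

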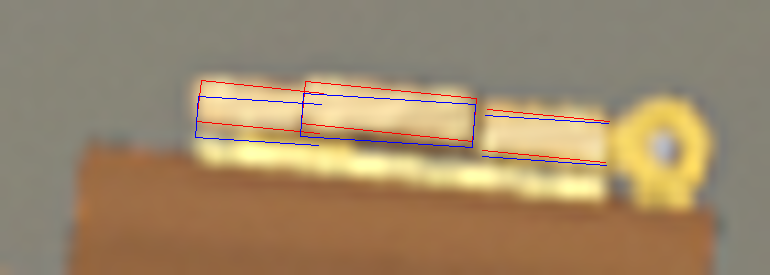

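```bash
python3 - <<'E'
from mv import *
a=cv2.imread('pics/wrist11.png')[115:285,285:345]
a=cv2.resize(a,None,fx=8,fy=8,interpolation=cv2.INTER_CUBIC)
cv2.imwrite('pics/w11a.png',a[:600]);cv2.imwrite('pics/w11b.png',a[560:1160])
E
```

```text
(no output)
```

View pics/w11a.png

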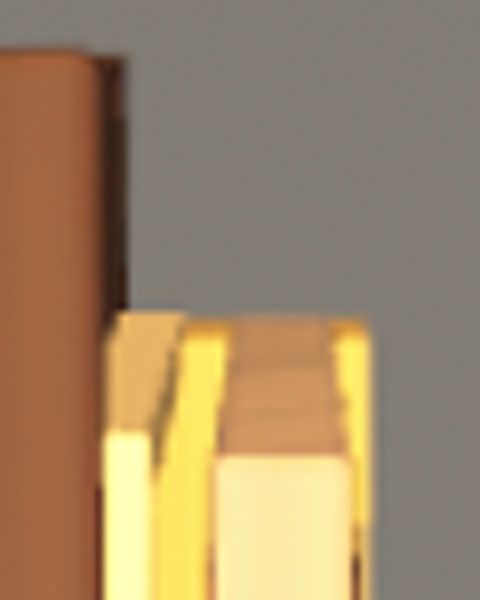

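View pics/w11b.png

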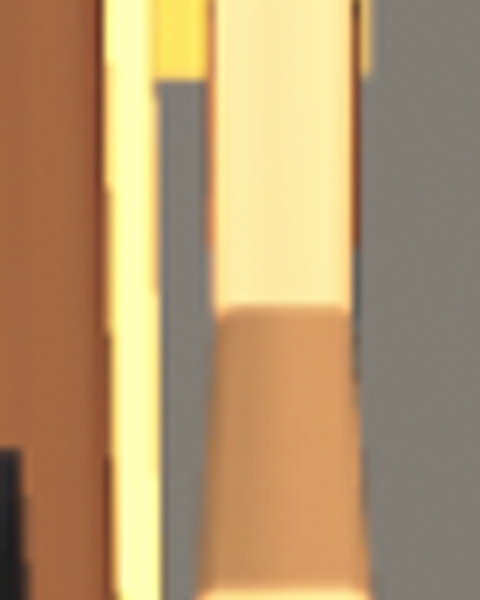

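```bash
python3 - <<'E'
from mv import *
P,st=pickle.load(open('p11.pkl','rb'));w=P['wrist']
u=lambda x,y:((x+.5)/8-.5+285,(y+.5)/8-.5+115)
def yaw(A,B,za):
    a,b=[BM.T@onz(w,u(*q),za,True) for q in (A,B)];d=a-b
    return a.round(4),b.round(4),np.degrees(np.arctan2(-d[0],d[1])).round(2)
for z in (.074,.078): print('bead',yaw((150,440),(160,1150),z),yaw((103,440),(118,1150),z))
print('gate back',yaw((215,460),(215,870),.084),'front',yaw((350,460),(350,870),.084))
print('lid edge',yaw((92,70),(103,1100),.08))
E
```

```text
bead (array([0.5407, 0.1724, 0.074 ]), array([0.5406, 0.115 , 0.074 ]), np.float64(-0.09)) (array([0.5373, 0.1724, 0.074 ]), array([0.5373, 0.115 , 0.074 ]), np.float64(-0.04))
bead (array([0.541 , 0.1731, 0.078 ]), array([0.5409, 0.1171, 0.078 ]), np.float64(-0.09)) (array([0.5376, 0.1731, 0.078 ]), array([0.5376, 0.117 , 0.078 ]), np.float64(-0.04))
gate back (array([0.5457, 0.1729, 0.084 ]), array([0.5455, 0.1429, 0.084 ]), np.float64(-0.35)) front (array([0.555 , 0.1729, 0.084 ]), array([0.5553, 0.1429, 0.084 ]), np.float64(0.54))
lid edge (array([0.5373, 0.1995, 0.08  ]), array([0.5367, 0.1224, 0.08  ]), np.float64(-0.46))
```

The wrist picture puts the gate within about 0.3° of the bead, with a 4.7 mm gap (5 mm expected), so it is shut. I'll do one last bystander check and hand in.

```bash
python3 - <<'E'
from mv import *
for n in('scene','top'):
    a=cv2.imread(f'pics/{n}0.png').astype(int);b=cap(n,n+'13.png')['pixels'][:,:,::-1].astype(int);c=cv2.imread(f'pics/{n}12.png').astype(int)
    m=(abs(a-b).max(2)>60).astype(np.uint8);k,_,s,ce=cv2.connectedComponentsWithStats(m)
    print(n,[(s[i][:5].tolist()) for i in range(1,k) if s[i][4]>8]); print('12 vs 13 box', abs(b-c)[165:235,300:380].max() if n=='scene' else abs(b-c)[190:270,255:345].max())
print(manip.state()['t'],manip.state()['contact_force']);print(manip.hand_in())
E
```

```text
scene [[434, 0, 18, 58, 246], [484, 0, 71, 12, 455], [406, 4, 5, 18, 32], [458, 13, 78, 138, 3341], [403, 39, 18, 23, 135], [406, 47, 6, 20, 54], [403, 48, 3, 8, 9], [422, 72, 9, 5, 16], [411, 75, 7, 6, 31], [429, 82, 6, 7, 15], [491, 84, 9, 1, 9], [604, 89, 36, 58, 1026], [486, 98, 19, 6, 59], [480, 104, 22, 2, 22], [452, 134, 27, 14, 131], [215, 139, 44, 47, 836], [491, 146, 5, 4, 12], [431, 148, 55, 41, 921], [337, 182, 16, 9, 51], [319, 188, 9, 10, 54], [328, 192, 24, 11, 58], [319, 197, 20, 20, 154], [339, 204, 6, 13, 62], [350, 204, 11, 6, 21], [348, 209, 12, 21, 123]]
12 vs 13 box 17
top [[87, 165, 20, 25, 308], [108, 172, 8, 18, 101], [192, 173, 8, 11, 42], [50, 174, 43, 22, 351], [94, 184, 96, 216, 5153], [94, 189, 5, 7, 19], [423, 188, 25, 19, 224], [36, 190, 20, 67, 256], [193, 194, 5, 16, 45], [411, 194, 10, 9, 49], [401, 196, 9, 9, 47], [398, 198, 8, 13, 46], [283, 207, 5, 5, 17], [293, 207, 15, 6, 51], [164, 208, 2, 14, 14], [309, 209, 14, 7, 65], [414, 209, 19, 10, 103], [189, 228, 4, 16, 43], [0, 341, 64, 59, 2155], [37, 361, 10, 4, 10], [50, 363, 27, 15, 228], [89, 374, 23, 26, 475]]
12 vs 13 box 5
16.3 [-0.85962195 -0.0875973  -0.3486099 ]
the job is handed in; nothing more can be done
None
```

The gate is hung on the walnut box and shut, and I have let go of it. The job was handed in at about 16.3 s of the 45 s allowed; no verdict came back.

I gripped the large gate in the rest by its tab and lifted it out along its slope. I then turned it upright, brought it in from in front of the mouth about 24 mm above the pins' feet, and lowered both knuckles over the two pins together. It met firm contact at about 7 N, and I then opened the fingers and withdrew straight up.

What the last checks showed:
- **Seating:** a pin shows through both knuckle bores, and there was solid contact at the expected height, to within about 1 mm.
- **Shut:** the wrist camera puts the gate within about 0.3° of parallel to the bead, with a gap of about 4.7 mm (5 mm expected).
- **Disagreement:** the coarser top-camera overlay suggested the gate was turned about 2° and offset by 1 pixel (about 2.5 mm). That camera resolves only about 2.5 mm per pixel there, so I trusted the close wrist view.
- **At rest:** the last two pictures of the box were practically identical.
- **Bystanders:** compared with the first pictures, changes show only at the rest, the box mouth and the arm, so no chess piece or tool moved visibly. The final contact force was under 1 N, with the arm well clear.

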